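# Find the tired spring among the glass rests

## Robot

A 6-joint arm with a two-finger parallel gripper is mounted at the origin on the work surface. World frame = base frame: x ahead of the robot, y to its left, z up, the work surface at z = 0. Lengths are in mm, angles in rad, forces in N, time in s.
With the tool pointing down it reaches from about 350 to 975 mm from the base axis. Payload 7.1 kg.
Tool frame: the origin (TCP) lies on the mounting face of the last link; the fingertips stand 182 mm ahead of it and the grasp point (between the pads) lies 163 mm ahead of it (ctrl.finger_overhang is the distance from the TCP to the fingertips, in mm); z points along the fingers, y is the direction in which the jaws open and shut (so a half turn about z gives the same grasp; the last joint's range is limited). The gripper opens to 88 mm and grips with 3 to 60 N. Pads are 20 mm wide; open, the fingers measure 115 mm over their backs; the gripper's body (75 mm by 178 mm) begins 61 mm behind the grasp point.
Start: joints at [-1.339, 0.423, 1.63, -0, 1.089, -0.019], TCP at [155.131, -605.426, 404.675] pointing down, gripper open.
Joint ranges: [-3, 3], [-0.9, 2.11], [0.09, 2.58], [-1.31, 4.45], [0.11, 2.69], [-2.54, 2.54]. Speed limits (rad/s): [2.39, 2.39, 3.01, 3.14, 3.14, 3.14].

## Interface

Orientations are given as a rotation vector (axis times angle).
In Python, from workcell import ctrl, viewer, recognise gives the robot as it stands.
- The arm moves only by the shell command python3 -m handwheel 'ROWS'. ROWS is JSON, a list of rows, each an object of numbers: "gripper": the closure, from 0 (fully open) to 1 (shut); "tx", "ty", "tz": the shift along the tool's x, y, z in m; "rx", "ry", "rz": the turn, a rotation vector about the tool's x, y, z in degrees. In form: [{"gripper": .., "tx": .., "ty": .., "tz": .., "rx": .., "ry": .., "rz": ..}, ...]. A call has 1 to 8 rows; each row shifts and turns the commanded pose from where the row before left it, along the tool's axes as they then stand; what a row does not reach is not made up. A row lasts 1/8 s, in which the tool goes at most 62.5 mm and 10.7 degrees, less where a joint would pass 70% of its speed; a pose out of reach is approached as far as the arm can. A call with a gripper value outside its range is refused whole. The fingers move at their own pace and stop on an object; the grip force is fixed at half the most. Time passes only in rows, so rows that do not move let the fingers close. It gives the time, the measured TCP pose, the force and the opening at its end, in the units of the state.
- ctrl.get_obs(): the state, without advancing time (a new reading comes with each control period).
- viewer.get_image(name): name is "scene" or "top" or "wrist"; returns a dict with "image" (400x640x3 uint8, red, green, blue), "range_z" (400x640 float32, mm along the optical axis (not along the pixel's ray), 0 where there is no reading), "vfov" (degrees; the focal length in pixels is half the picture's height over the tangent of half this angle, whatever the lens; pixels are square), "cx", "cy" (the principal point, pixels), "extrinsics" (4x4, takes a point from world to camera coordinates); the wrist camera has in their place "T_tool_cam" (4x4, takes a point from camera to tool coordinates, whose origin is the TCP and whose axes are the flange's). Camera axes: x right, y up, looking along -z (the intrinsics and any distortion apply to the point x, -y, -z); pixel columns grow to the right and rows downward; lengths in mm; the calibration is good to about 2 mm. A picture is of the moment at which its call begins: read the wrist's pose just before it.
- ctrl.close_job(): hands the job in, once; it reports no verdict.
Trained networks look in a picture, given as the dict that the camera call returned (one of the last four; its "shot" number tells which), for a name from the list of things; names that differ only in an ending like _2 or _b are one class to them, and where a whole thing is asked for, a point or a joint stands for the part that bears it (a point fixed in the world has none). Each returns a list of dicts, best first, with "p" (0 to 1); they miss things now and then, are a little off and sometimes report something else, mostly with a low value. They report only what shows in the picture. A call takes as long as a camera call.
- recognise(picture, name): "xy" ([column, row] as shares, 0 to 1, of the picture: columns of its width, rows of its height, amid what is visible of it).
The state is a dict: "t": time; "qpos": joint angles; "qvel": joint speeds; "joint_torque": joint torques, N m; "ee_pos": TCP position; "orientation": TCP orientation; "ft_force": force on the tool from outside, world axes, zero at the start; "moment": the same for the moment, N m; "width": finger opening in mm.
Only numpy, scipy, OpenCV 4.12 (cv2) and the standard library are available. Lean on these libraries where they do the work, as an engineer would, in place of code of your own. Each camera call takes 0.05 s, during which the arm holds its last target.

## Task

One of the three sprung rests that carry the glass sheets has gone soft. With the fingers shut, press their tips on the middle of each black pad, down about half a centimetre or more, and let it come up again, in order from the robot's left to its right, and feel which one gives most easily; then push the tag that stands just beyond that pad fully down to mark it for a new spring. Only press and push, lifting nothing: leave the other two tags up and the loose things lying around where they are.

Things in the scene. Friction and masses are not known exactly. Their poses are not given: they have to be found in the camera images.
- beam: grey steel beam, fixed to the table, 130 (own x) x 420 (own y) x 10 mm, origin at the centre of its underside, own z up, turned up to 0.3 rad. On it, at own y = +150 (left), 0 (middle) and -150 mm (right), stand three look-alike rests: each a round pad on a spring at own x = -28 mm and, beyond it, its own tag in a steel housing (28 x 50 mm, top 40 mm above the table) at own x = +43 mm
- pad_left_top (a point): left rest (robot's left, +y): centre of the top of its black rubber pad when free, 55 mm above the table (this point does not move with the pad). Pad 58 mm across; goes straight down at most 14 mm and springs back. Force grows with depth; at equal depth the softest needs under half the force of either other pad (9 mm down: about 2.7 N, the others over 6 N). Any place may hold the softest
- tag_left_top (a point): left rest (robot's left, +y): centre of the top of its tag when up (this point does not move with the tag): an aluminium plate with a flat head 16 (beam's x) x 32 (beam's y) mm, top 66 mm above the table; fully down its top is at 48 mm. It slides straight down with about 3.5 N of friction, has no spring and stays where it is left
- pad_middle_top (a point): middle rest: centre of the top of its black rubber pad when free, 55 mm above the table (this point does not move with the pad). Pad 58 mm across; goes straight down at most 14 mm and springs back. Force grows with depth; at equal depth the softest needs under half the force of either other pad (9 mm down: about 2.7 N, the others over 6 N). Any place may hold the softest
- tag_middle_top (a point): middle rest: centre of the top of its tag when up (this point does not move with the tag): an aluminium plate with a flat head 16 (beam's x) x 32 (beam's y) mm, top 66 mm above the table; fully down its top is at 48 mm. It slides straight down with about 3.5 N of friction, has no spring and stays where it is left
- pad_right_top (a point): right rest (robot's right, -y): centre of the top of its black rubber pad when free, 55 mm above the table (this point does not move with the pad). Pad 58 mm across; goes straight down at most 14 mm and springs back. Force grows with depth; at equal depth the softest needs under half the force of either other pad (9 mm down: about 2.7 N, the others over 6 N). Any place may hold the softest
- tag_right_top (a point): right rest (robot's right, -y): centre of the top of its tag when up (this point does not move with the tag): an aluminium plate with a flat head 16 (beam's x) x 32 (beam's y) mm, top 66 mm above the table; fully down its top is at 48 mm. It slides straight down with about 3.5 N of friction, has no spring and stays where it is left
- tag_a (a joint): how far one of the three tags is pushed down, in m: 0 up (as at the start), 0.018 fully down at its stop. Which place this tag stands at changes from start to start and is not told
- tag_b (a joint): how far one of the three tags is pushed down, in m: 0 up (as at the start), 0.018 fully down at its stop. Which place this tag stands at changes from start to start and is not told
- tag_c (a joint): how far one of the three tags is pushed down, in m: 0 up (as at the start), 0.018 fully down at its stop. Which place this tag stands at changes from start to start and is not told
- jar: bystander, loose, to be left alone: closed amber jar, 44 mm across, 60 mm high; origin at the centre of its underside
- mould: bystander, loose, to be left alone: small round white ceramic mould, 60 mm across, 24 mm high; origin at the centre of its underside
- post: bystander, loose, to be left alone: white ceramic kiln post, 36 x 36 x 50 mm high; origin at the centre of its underside
- offcut_green: bystander, loose, to be left alone: green glass offcut, 50 x 32 x 5 mm, lying flat; origin at the centre of its underside
- offcut_blue: bystander, loose, to be left alone: blue glass offcut, 48 x 34 x 5 mm, lying flat; origin at the centre of its underside
- offcut_lilac: bystander, loose, to be left alone: lilac glass offcut, 44 x 36 x 5 mm, lying flat; origin at the centre of its underside
- pliers: bystander, loose, to be left alone: pliers lying along their own x (jaws to +x), about 140 x 60 x 18 mm, lying to the robot's left of the rests; origin at the pivot, on the table
- cutter: bystander, loose, to be left alone: pencil-shaped glass cutter with a brass handle, lying along its own x, 145 mm long, 12 mm thick, to the robot's right of the rests; origin near its middle, on the table

How it is judged (in metres and radians):
On the way, in this order (a step that is already met when the one before it is completed fails the run):
1. the left pad is pressed down (fingertips over it, at least 0.8 N) (horizontal distance between the grasp point and pad_left_top below 0.035 m and contact force between the fingers and anything else above 0.8 N), for 0.05 s.
2. then the middle pad is pressed down (fingertips over it, at least 0.8 N) (horizontal distance between the grasp point and pad_middle_top below 0.035 m and contact force between the fingers and anything else above 0.8 N), for 0.05 s.
3. then the right pad is pressed down (fingertips over it, at least 0.8 N) (horizontal distance between the grasp point and pad_right_top below 0.035 m and contact force between the fingers and anything else above 0.8 N), for 0.05 s.
4. then the tag of the softest rest is pushed down (value of joint tag_b above 0.0145 m), for 0.1 s.
At the end, for the whole second after the job is handed in: the tag of the softest rest is down (at least 14.5 of its 18 mm), the other two tags are up (within 4 mm), and every loose thing lies within 20 mm of where it was (value of joint tag_b above 0.0145 m and value of joint each of tag_a, tag_c below 0.004 m and distance of each of jar, mould, post, offcut_green, offcut_blue, offcut_lilac, pliers, cutter from where it was at the start of the episode below 0.02 m); the robot touches nothing.
It fails at once if the tag of a rest that is not the softest is pushed down (more than 6 mm) (value of joint any of tag_a, tag_c above 0.006 m).
It fails at once if a tag is pulled up (more than 4 mm) (value of joint any of tag_a, tag_b, tag_c below -0.004 m).
It fails at once if a loose thing is lifted, carried or pushed away (more than 20 mm) (distance of any of jar, mould, post, offcut_green, offcut_blue, offcut_lilac, pliers, cutter from where it was at the start of the episode above 0.02 m).
It also fails if it takes over 43 s, if anything falls off the work surface, if the arm or the gripper's body presses on something with over 40 N, if the wrist force passes 120 N, or if a joint passes its speed limit or range.

## Working session

There is one attempt and no reset: what is moved stays moved. The work goes in short steps, Python scripts to look and compute and a shell command to move; the robot and the scene stay as the last step left them, time stands still between calls to the robot, and variables do not carry over. Pictures are saved under pics/ and viewed, and the job is handed in when it is done.

```bash
mkdir -p pics; ls; cat > h.py <<'E'
import numpy as np, cv2
from workcell import ctrl, viewer, recognise
def px2w(p,c,r,z=None):
    H=p['image'].shape[0]; f=H/2/np.tan(np.radians(p['vfov'])/2)
    d=np.array([(c-p['cx'])/f,-(r-p['cy'])/f,-1.0])
    M=np.linalg.inv(np.array(p['extrinsics'])); 
    o=M[:3,3]; v=M[:3,:3]@d
    if z is None:
        return o+v*p['range_z'][int(round(r)),int(round(c))]
    return o+v*(z-o[2])/v[2]
E
python3 - <<'E'
from h import *
print(ctrl.get_obs())
for n in ['top','scene']:
    p=viewer.get_image(n); cv2.imwrite(f'pics/{n}0.png',p['image'][:,:,::-1])
    print(n,p['vfov'],p['cx'],p['cy'],[k for k in p])
    for m,z in [('pad_left_top',55),('pad_middle_top',55),('pad_right_top',55),('tag_left_top',66),('tag_middle_top',66),('tag_right_top',66),('beam',10)]:
        for r in recognise(p,m)[:4]:
            c,w=r['xy'][0]*640,r['xy'][1]*400
            print(m,round(r['p'],2),round(c),round(w),px2w(p,c,w,z).round(),px2w(p,c,w).round())
E
```

```text
pics
{'t': 0.0, 'qpos': array([-1.33900783e+00,  4.23821675e-01,  1.63069350e+00, -3.10035121e-05,
        1.08859747e+00, -1.90091084e-02]), 'qvel': array([ 0.00078755, -0.00160941, -0.00020661, -0.00130008, -0.00059665,
        0.00108725]), 'joint_torque': array([ 7.85676330e-04, -5.44625866e+01, -2.73671722e+01,  6.43611699e-02,
        2.26523675e-02, -1.16812707e-04]), 'ee_pos': array([ 155.06148359, -605.1674714 ,  403.91207845]), 'orientation': array([-3.11542498e+00, -3.92754050e-01,  2.96280548e-04]), 'ft_force': array([ 0.13682326, -0.27851676,  0.14304718]), 'moment': array([-0.00820269,  0.01254787,  0.02054863]), 'width': 87.70297216017077}
top 57.23022002917727 313.68871173159164 199.07241069325116 ['image', 'range_z', 'vfov', 'cx', 'cy', 'extrinsics', 'shot']
pad_left_top 0.78 300 211 [520.  16.  55.] [527.  16.  10.]
pad_middle_top 0.94 298 216 [508.  19.  55.] [514.  20.  10.]
pad_right_top 0.91 301 220 [499.  12.  55.] [499.  12.  53.]
tag_left_top 0.76 301 215 [509.  13.  66.] [511.  13.  47.]
tag_left_top 0.23 310 253 [419. -10.  66.] [420. -10.  59.]
tag_middle_
[... 225 characters left out ...]
43242341840646 320.36324739726723 199.29693673326315 ['image', 'range_z', 'vfov', 'cx', 'cy', 'extrinsics', 'shot']
pad_left_top 0.87 307 227 [590. -72.  55.] [547. -50.   9.]
pad_left_top 0.73 316 262 [ 694. -105.   55.] [651. -83.   3.]
pad_middle_top 0.78 309 224 [582. -60.  55.] [538. -39.   9.]
pad_right_top 0.61 306 223 [575. -65.  55.] [534. -45.  13.]
tag_middle_top 0.85 306 227 [599. -77.  66.] [549. -53.  13.]
tag_right_top 0.8 305 225 [592. -78.  66.] [542. -54.  14.]
tag_right_top 0.51 331 171 [447.  76.  66.] [385. 111.  12.]
beam 0.68 305 226 [540. -51.  10.] [544. -53.  14.]
beam 0.45 340 189 [462.  92.  10.] [512.  63.  57.]
beam 0.43 331 171 [382. 112.  10.] [385. 111.  12.]
```

View pics/top0.png

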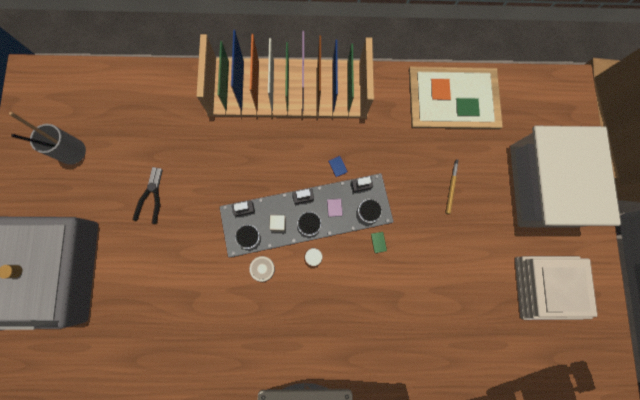

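View pics/scene0.png

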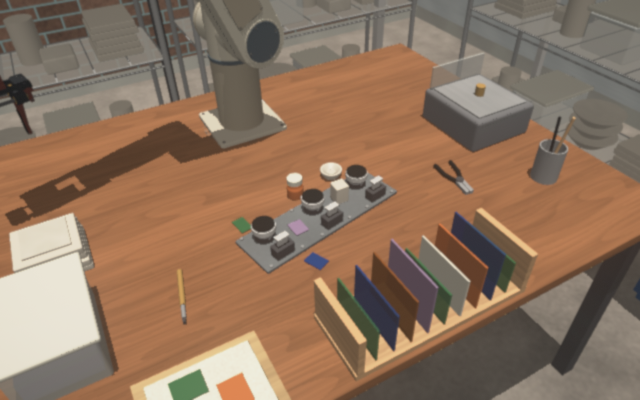

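The top view shows the beam with pads near (247,237), (310,224), (370,211) and tags at about (241,208), (303,196), (364,184). I'll fit the beam pose using depth.

```bash
cat > fit.py <<'E'
from h import *
from scipy.optimize import least_squares
p=viewer.get_image('top'); im=p['image']
print(p['extrinsics'])
np.save('pics/rz.npy',p['range_z'])
cv2.imwrite('pics/topz.png',cv2.resize(im[165:275,205:405],None,fx=4,fy=4,interpolation=cv2.INTER_CUBIC)[:,:,::-1])
H=np.zeros((400,640,3))
for r in range(165,275):
    for c in range(205,405): H[r,c]=px2w(p,c,r)
Z=H[:,:,2]
print(Z[150:280:1,205:405].max())
gray=im.max(axis=2)
m=((Z>48)&(Z<60)&(gray<60)).astype(np.uint8)
n,l,s,ce=cv2.connectedComponentsWithStats(m)
for i in range(1,n):
    if s[i,4]>20: print('dark',s[i],ce[i],px2w(p,*ce[i],z=55).round(1),np.median(Z[l==i]))
m=((Z>58)&(Z<72)).astype(np.uint8)
n,l,s,ce=cv2.connectedComponentsWithStats(m)
for i in range(1,n):
    if s[i,4]>8: print('hi',s[i],ce[i],px2w(p,*ce[i],z=66).round(1),np.median(Z[l==i]))
# beam plane
m=((Z>6)&(Z<14)).astype(np.uint8)
n,l,s,ce=cv2.connectedComponentsWithStats(m)
for i in range(1,n):
    if s[i,4]>200:
        pts=H[l==i][:,:2].astype(np.float32); print('beam',cv2.minAreaRect(pts))
E
python3 fit.py
```

```text
[[ 1.33471154e-03 -9.99563135e-01  2.95255308e-02 -2.00978495e+01]
 [ 9.84438478e-01  6.50173820e-03  1.75609253e-01 -5.49781823e+02]
 [-1.75724503e-01  2.88316809e-02  9.84017090e-01 -8.36386831e+02]
 [ 0.00000000e+00  0.00000000e+00  0.00000000e+00  1.00000000e+00]]
920.1591102836276
dark [360 200  21  21 327] [370.01834862 209.96330275] [ 523.2 -152.8   55. ] 54.10125155650428
dark [299 213  21  21 334] [308.82934132 222.76646707] [491.7  -6.3  55. ] 54.30180949952495
dark [237 226  21  21 338] [246.72189349 235.90828402] [460.1 139.1  55. ] 54.510482485365344
hi [357 177  14   9  89] [363.59550562 181.07865169] [ 591.4 -137.1   66. ] 64.73530874540495
hi [296 189  14  10  92] [302.77173913 193.65217391] [559.7   8.5  66. ] 65.21459711752937
hi [233 202  15   9  95] [240.28421053 206.32631579] [528.4 154.8  66. ] 64.79817719484788
hi [269 215  16  16 156] [276.49358974 222.46794872] [490.8  69.4  66. ] 59.52335152668894
hi [305 249  17  17 189] [313.03703704 257.04761905] [411.2 -16.1  66. ] 59.56531096149661
beam ((518.283203125, -0.361053466796875), (130.4108123779297, 419.6441955566406), 12.191691398620605)
```

View pics/topz.png

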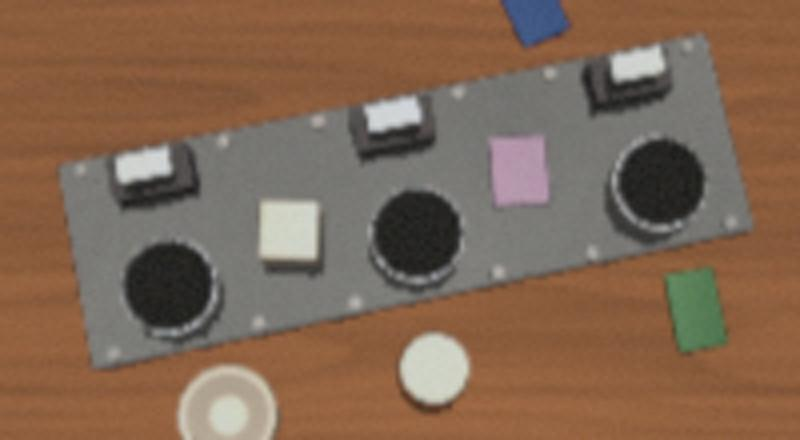

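Beam fit: centre (518.5,-0.5), yaw 0.213 rad. The pads and tags predicted from it agree with the direct detections to about 1 mm. Tool yaw is already within about 2° of the beam.

```bash
python3 -m handwheel '[{"gripper":1,"tx":0.05,"ty":-0.035},{"gripper":1,"tx":0.05,"ty":-0.035},{"gripper":1,"tx":0.05,"ty":-0.035},{"gripper":1,"tx":0.05,"ty":-0.035},{"gripper":1,"tx":0.05,"ty":-0.035},{"gripper":1,"tx":0.05,"ty":-0.035},{"gripper":1,"tx":0.05,"ty":-0.035},{"gripper":1,"tx":0.05,"ty":-0.035}]'
python3 -m handwheel '[{"gripper":1,"tx":0.0115,"ty":-0.0524},{"gripper":1,"tx":0.0115,"ty":-0.0524},{"gripper":1,"tx":0.0115,"ty":-0.0524},{"gripper":1,"tx":0.0115,"ty":-0.0524},{"gripper":1,"tx":0.0115,"ty":-0.0524},{"gripper":1,"tx":0.0115,"ty":-0.0524},{"gripper":1,"tx":0.0115,"ty":-0.0524},{"gripper":1}]'
cat > d.py <<'E'
from h import *
import sys
from scipy.spatial.transform import Rotation as R
c=np.array([518.5,-.5]);a=.2128;Rb=np.array([[np.cos(a),-np.sin(a)],[np.sin(a),np.cos(a)]])
o=ctrl.get_obs();M=R.from_rotvec(o['orientation'])
print('t',o['t'],'tip',(o['ee_pos']+M.apply([0,0,182])).round(1),'tool',M.as_matrix().round(3).tolist(),'F',o['ft_force'].round(2),'w',round(o['width'],1))
for n,y in zip('LMR',[150,0,-150]):
    for k,x,z in [('pad',-28,55),('tag',43,66)]:
        g=np.r_[c+Rb@[x,y],z]
        print(n,k,g.round(1),'move in tool (mm, tip to top):',(M.inv().apply(g-o['ee_pos'])-[0,0,182]).round(1))
E
python3 d.py
```

```text
t 0.85 tip [ 155.1 -605.4  222.7] tool [[0.969, 0.248, 0.0], [0.248, -0.969, -0.0], [-0.0, 0.0, -1.0]] F [ 0.18 -0.31 -0.07] w 87.8
L pad [459.5 140.2  55. ] move in tool (mm, tip to top): [ 479.8 -646.8  167.7]
L tag [528.9 155.2  66. ] move in tool (mm, tip to top): [ 550.8 -644.1  156.7]
M pad [491.1  -6.4  55. ] move in tool (mm, tip to top): [ 474.1 -496.9  167.7]
M tag [560.5   8.6  66. ] move in tool (mm, tip to top): [ 545.1 -494.2  156.7]
R pad [ 522.8 -153.    55. ] move in tool (mm, tip to top): [ 468.4 -347.   167.7]
R tag [ 592.2 -138.    66. ] move in tool (mm, tip to top): [ 539.4 -344.3  156.7]$[0]: bad value
$[0]: bad value
```

```bash
python3 -m handwheel '[{"gripper":1.0,"tx":0.02,"ty":-0.02,"tz":0.0,"rx":0.0,"ry":0.0,"rz":0.0}]'; python3 -m handwheel --help | head -30
```

```text
t: 0.98
ee_pos: [169.1, -581.8, 404.7]
orientation: [3.116, 0.39, -0.0]
ft_force: [-0.1, -0.3, 0.4]
width: 81.5invalid input: not JSON, or not a number
```

```bash
python3 -m handwheel '[{"gripper":1.0,"tx":0.05,"ty":-0.035,"tz":0.0,"rx":0.0,"ry":0.0,"rz":0.0},{"gripper":1.0,"tx":0.05,"ty":-0.035,"tz":0.0,"rx":0.0,"ry":0.0,"rz":0.0},{"gripper":1.0,"tx":0.05,"ty":-0.035,"tz":0.0,"rx":0.0,"ry":0.0,"rz":0.0},{"gripper":1.0,"tx":0.05,"ty":-0.035,"tz":0.0,"rx":0.0,"ry":0.0,"rz":0.0},{"gripper":1.0,"tx":0.05,"ty":-0.035,"tz":0.0,"rx":0.0,"ry":0.0,"rz":0.0},{"gripper":1.0,"tx":0.05,"ty":-0.035,"tz":0.0,"rx":0.0,"ry":0.0,"rz":0.0},{"gripper":1.0,"tx":0.05,"ty":-0.035,"tz":0.0,"rx":0.0,"ry":0.0,"rz":0.0},{"gripper":1.0,"tx":0.05,"ty":-0.035,"tz":0.0,"rx":0.0,"ry":0.0,"rz":0.0}]'; python3 d.py | head -3
```

```text
t: 1.98
ee_pos: [488.7, -208.9, 405.0]
orientation: [3.116, 0.393, 0.001]
ft_force: [-0.4, -0.5, 1.4]
width: 1.7
t 1.975 tip [ 488.8 -209.   223. ] tool [[0.969, 0.248, 0.001], [0.248, -0.969, -0.0], [0.001, 0.001, -1.0]] F [-0.37 -0.54  1.43] w 1.7
L pad [459.5 140.2  55. ] move in tool (mm, tip to top): [  58.1 -345.6  167.8]
L tag [528.9 155.2  66. ] move in tool (mm, tip to top): [ 129.1 -342.9  156.9]
```

```bash
python3 -m handwheel '[{"gripper":1.0,"tx":0.008,"ty":-0.05,"tz":0.01,"rx":0.0,"ry":0.0,"rz":0.0},{"gripper":1.0,"tx":0.008,"ty":-0.05,"tz":0.01,"rx":0.0,"ry":0.0,"rz":0.0},{"gripper":1.0,"tx":0.008,"ty":-0.05,"tz":0.01,"rx":0.0,"ry":0.0,"rz":0.0},{"gripper":1.0,"tx":0.008,"ty":-0.05,"tz":0.01,"rx":0.0,"ry":0.0,"rz":0.0},{"gripper":1.0,"tx":0.008,"ty":-0.05,"tz":0.02,"rx":0.0,"ry":0.0,"rz":0.0},{"gripper":1.0,"tx":0.009,"ty":-0.048,"tz":0.02,"rx":0.0,"ry":0.0,"rz":0.0},{"gripper":1.0,"tx":0.009,"ty":-0.048,"tz":0.02,"rx":0.0,"ry":0.0,"rz":0.0},{"gripper":1.0,"tx":0.0,"ty":0.0,"tz":0.03,"rx":0.0,"ry":0.0,"rz":0.0}]'; python3 d.py | head -3
```

```text
t: 2.98
ee_pos: [458.1, 141.9, 274.8]
orientation: [-3.115, -0.399, -0.005]
ft_force: [-0.2, -1.2, -0.2]
width: 0.4
t 2.975 tip [458.7 142.1  92.8] tool [[0.968, 0.252, 0.003], [0.252, -0.968, 0.001], [0.003, -0.0, -1.0]] F [-0.24 -1.19 -0.21] w 0.4
L pad [459.5 140.2  55. ] move in tool (mm, tip to top): [ 0.1  2.1 37.8]
L tag [528.9 155.2  66. ] move in tool (mm, tip to top): [71.1  5.1 27. ]
```

Still settling. I'll let it rest, then go down to about 2 mm above the pad.

```bash
python3 -m handwheel '[{"gripper":1.0,"tx":0.0,"ty":0.0,"tz":0.015,"rx":0.0,"ry":0.0,"rz":0.0},{"gripper":1.0,"tx":0.0,"ty":0.0,"tz":0.015,"rx":0.0,"ry":0.0,"rz":0.0},{"gripper":1.0,"tx":0.0,"ty":0.0,"tz":0.0,"rx":0.0,"ry":0.0,"rz":0.0},{"gripper":1.0,"tx":0.0,"ty":0.0,"tz":0.0,"rx":0.0,"ry":0.0,"rz":0.0}]'; python3 d.py | head -3
```

```text
t: 3.48
ee_pos: [458.3, 138.6, 245.2]
orientation: [-3.117, -0.391, -0.001]
ft_force: [0.7, -0.7, -0.3]
width: 0.3
t 3.475 tip [458.4 138.6  63.2] tool [[0.969, 0.247, 0.001], [0.247, -0.969, 0.0], [0.001, -0.0, -1.0]] F [ 0.67 -0.67 -0.3 ] w 0.3
L pad [459.5 140.2  55. ] move in tool (mm, tip to top): [ 1.4 -1.3  8.2]
L tag [528.9 155.2  66. ] move in tool (mm, tip to top): [72.3  1.4 -2.7]
```

```bash
python3 -m handwheel '[{"gripper":1.0,"tx":0.0015,"ty":-0.0015,"tz":0.008,"rx":0.0,"ry":0.0,"rz":0.0},{"gripper":1.0,"tx":0.0,"ty":0.0,"tz":0.005,"rx":0.0,"ry":0.0,"rz":0.0},{"gripper":1.0,"tx":0.0,"ty":0.0,"tz":0.0045,"rx":0.0,"ry":0.0,"rz":0.0},{"gripper":1.0,"tx":0.0,"ty":0.0,"tz":0.0,"rx":0.0,"ry":0.0,"rz":0.0},{"gripper":1.0,"tx":0.0,"ty":0.0,"tz":0.0,"rx":0.0,"ry":0.0,"rz":0.0}]'; python3 d.py | head -2
for i in 1 2; do python3 -m handwheel '[{"gripper":1.0,"tx":0.0,"ty":0.0,"tz":0.0,"rx":0.0,"ry":0.0,"rz":0.0}]'; done
python3 -c "
from h import *
p=viewer.get_image('scene');cv2.imwrite('pics/pL.png',cv2.resize(p['image'][100:300,200:460],None,fx=3,fy=3)[:,:,::-1])"
```

```text
t: 4.1
ee_pos: [459.6, 140.9, 227.6]
orientation: [-3.117, -0.393, -0.003]
ft_force: [0.6, -1.7, 6.9]
width: 0.2
t 4.1 tip [459.9 141.   45.6] tool [[0.969, 0.248, 0.002], [0.248, -0.969, 0.0], [0.002, 0.0, -1.0]] F [ 0.63 -1.65  6.86] w 0.2
L pad [459.5 140.2  55. ] move in tool (mm, tip to top): [-0.6  0.7 -9.4]
t: 4.22
ee_pos: [459.6, 141.0, 227.7]
orientation: [-3.117, -0.393, -0.003]
ft_force: [1.7, -1.8, 6.8]
width: 0.3
t: 4.35
ee_pos: [459.6, 141.0, 227.7]
orientation: [-3.117, -0.393, -0.003]
ft_force: [1.4, -0.9, 7.6]
width: 0.6
```

View pics/pL.png

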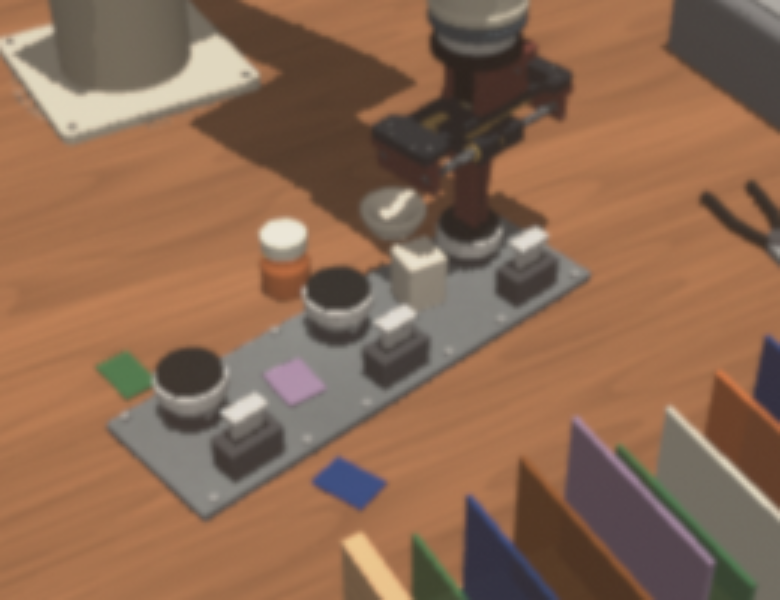

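The fingertips are centred on the left pad. At 9.4 mm down it pushes back with about 7 N, so it is stiff. Next I lift above the post and go to the middle pad.

```bash
python3 -m handwheel '[{"gripper":1.0,"tx":0.0,"ty":0.0,"tz":-0.02,"rx":0.0,"ry":0.0,"rz":0.0},{"gripper":1.0,"tx":0.0,"ty":0.0,"tz":-0.025,"rx":0.0,"ry":0.0,"rz":0.0},{"gripper":1.0,"tx":-0.002,"ty":0.05,"tz":0.0,"rx":0.0,"ry":0.0,"rz":0.0},{"gripper":1.0,"tx":-0.002,"ty":0.05,"tz":0.0,"rx":0.0,"ry":0.0,"rz":0.0},{"gripper":1.0,"tx":-0.002,"ty":0.05,"tz":0.0,"rx":0.0,"ry":0.0,"rz":0.0},{"gripper":1.0,"tx":0.0,"ty":0.0,"tz":0.0,"rx":0.0,"ry":0.0,"rz":0.0},{"gripper":1.0,"tx":0.0,"ty":0.0,"tz":0.026,"rx":0.0,"ry":0.0,"rz":0.0},{"gripper":1.0,"tx":0.0,"ty":0.0,"tz":0.0,"rx":0.0,"ry":0.0,"rz":0.0}]'; python3 -m handwheel '[{"gripper":1.0,"tx":0.0,"ty":0.0,"tz":0.0,"rx":0.0,"ry":0.0,"rz":0.0}]'; python3 d.py | sed -n '1p;4p'
```

```text
t: 5.4
ee_pos: [489.2, -5.3, 244.8]
orientation: [-3.116, -0.393, 0.006]
ft_force: [-0.3, -0.2, 0.5]
width: 0.7
t: 5.52
ee_pos: [490.2, -5.3, 246.3]
orientation: [-3.117, -0.394, 0.001]
ft_force: [-0.0, 0.6, 0.1]
width: 0.1
t 5.525 tip [490.1  -5.2  64.3] tool [[0.968, 0.249, -0.001], [0.249, -0.968, 0.0], [-0.001, -0.0, -1.0]] F [-0.04  0.63  0.13] w 0.1
M pad [491.1  -6.4  55. ] move in tool (mm, tip to top): [0.7 1.4 9.3]
```

```bash
python3 -m handwheel '[{"gripper":1.0,"tx":0.0005,"ty":0.001,"tz":0.009,"rx":0.0,"ry":0.0,"rz":0.0},{"gripper":1.0,"tx":0.0,"ty":0.0,"tz":0.005,"rx":0.0,"ry":0.0,"rz":0.0},{"gripper":1.0,"tx":0.0,"ty":0.0,"tz":0.0045,"rx":0.0,"ry":0.0,"rz":0.0},{"gripper":1.0,"tx":0.0,"ty":0.0,"tz":0.0,"rx":0.0,"ry":0.0,"rz":0.0},{"gripper":1.0,"tx":0.0,"ty":0.0,"tz":0.0,"rx":0.0,"ry":0.0,"rz":0.0}]'; python3 d.py | sed -n '1p;4p'
for i in 1 2; do python3 -m handwheel '[{"gripper":1.0,"tx":0.0,"ty":0.0,"tz":0.0,"rx":0.0,"ry":0.0,"rz":0.0}]'; done
```

```text
t: 6.15
ee_pos: [491.6, -6.6, 228.3]
orientation: [-3.117, -0.393, -0.002]
ft_force: [-0.9, 2.7, 10.0]
width: 0.5
t 6.15 tip [491.8  -6.5  46.3] tool [[0.969, 0.248, 0.001], [0.248, -0.969, 0.0], [0.001, 0.0, -1.0]] F [-0.9   2.67  9.99] w 0.5
M pad [491.1  -6.4  55. ] move in tool (mm, tip to top): [-0.6 -0.3 -8.7]
t: 6.28
ee_pos: [491.6, -6.6, 228.3]
orientation: [-3.117, -0.393, -0.002]
ft_force: [-0.5, 2.9, 8.8]
width: 0.4
t: 6.4
ee_pos: [491.6, -6.6, 228.3]
orientation: [-3.117, -0.393, -0.002]
ft_force: [-0.3, 2.6, 9.6]
width: 0.7
```

Middle: about 9.5 N at 8.7 mm, so stiff too. Now the right pad, which I expect to be the soft one.

```bash
python3 -m handwheel '[{"gripper":1.0,"tx":0.0,"ty":0.0,"tz":-0.02,"rx":0.0,"ry":0.0,"rz":0.0},{"gripper":1.0,"tx":0.0,"ty":0.0,"tz":-0.025,"rx":0.0,"ry":0.0,"rz":0.0},{"gripper":1.0,"tx":-0.002,"ty":0.05,"tz":0.0,"rx":0.0,"ry":0.0,"rz":0.0},{"gripper":1.0,"tx":-0.002,"ty":0.05,"tz":0.0,"rx":0.0,"ry":0.0,"rz":0.0},{"gripper":1.0,"tx":-0.002,"ty":0.05,"tz":0.0,"rx":0.0,"ry":0.0,"rz":0.0},{"gripper":1.0,"tx":0.0,"ty":0.0,"tz":0.0,"rx":0.0,"ry":0.0,"rz":0.0},{"gripper":1.0,"tx":0.0,"ty":0.0,"tz":0.026,"rx":0.0,"ry":0.0,"rz":0.0},{"gripper":1.0,"tx":0.0,"ty":0.0,"tz":0.0,"rx":0.0,"ry":0.0,"rz":0.0}]'; python3 -m handwheel '[{"gripper":1.0,"tx":0.0,"ty":0.0,"tz":0.0,"rx":0.0,"ry":0.0,"rz":0.0}]'; python3 d.py | sed -n '1p;6p'
```

```text
t: 7.4
ee_pos: [521.3, -152.6, 245.1]
orientation: [-3.115, -0.393, 0.006]
ft_force: [-0.8, -0.0, 0.4]
width: 0.5
t: 7.52
ee_pos: [522.4, -152.9, 246.9]
orientation: [-3.116, -0.394, 0.001]
ft_force: [0.6, 0.3, -0.4]
width: 0.2
t 7.525 tip [ 522.3 -152.9   64.9] tool [[0.969, 0.249, -0.001], [0.249, -0.969, 0.0], [-0.001, -0.0, -1.0]] F [ 0.55  0.35 -0.4 ] w 0.2
R pad [ 522.8 -153.    55. ] move in tool (mm, tip to top): [0.4 0.3 9.9]
```

```bash
python3 -m handwheel '[{"gripper":1.0,"tx":0.0,"ty":0.0,"tz":0.009,"rx":0.0,"ry":0.0,"rz":0.0},{"gripper":1.0,"tx":0.0,"ty":0.0,"tz":0.005,"rx":0.0,"ry":0.0,"rz":0.0},{"gripper":1.0,"tx":0.0,"ty":0.0,"tz":0.005,"rx":0.0,"ry":0.0,"rz":0.0},{"gripper":1.0,"tx":0.0,"ty":0.0,"tz":0.0,"rx":0.0,"ry":0.0,"rz":0.0},{"gripper":1.0,"tx":0.0,"ty":0.0,"tz":0.0,"rx":0.0,"ry":0.0,"rz":0.0}]'; python3 d.py | sed -n '1p;6p'
for i in 1 2; do python3 -m handwheel '[{"gripper":1.0,"tx":0.0,"ty":0.0,"tz":0.0,"rx":0.0,"ry":0.0,"rz":0.0}]'; done
```

```text
t: 8.15
ee_pos: [522.6, -153.6, 227.8]
orientation: [-3.117, -0.393, -0.0]
ft_force: [1.2, 2.3, 3.0]
width: 0.6
t 8.15 tip [ 522.7 -153.6   45.8] tool [[0.969, 0.248, 0.0], [0.248, -0.969, 0.0], [0.0, -0.0, -1.0]] F [1.19 2.31 3.01] w 0.6
R pad [ 522.8 -153.    55. ] move in tool (mm, tip to top): [ 0.3 -0.5 -9.2]
t: 8.28
ee_pos: [522.6, -153.6, 227.9]
orientation: [3.117, 0.393, 0.001]
ft_force: [1.3, 1.8, 2.3]
width: 0.5
t: 8.4
ee_pos: [522.6, -153.6, 227.8]
orientation: [3.117, 0.393, 0.001]
ft_force: [1.2, 2.5, 2.1]
width: 0.4
```

Right: about 2.5 N at 9.2 mm, so this is the soft one. I'll lift and go over the right tag.

```bash
python3 -m handwheel '[{"gripper":1.0,"tx":0.0,"ty":0.0,"tz":-0.02,"rx":0.0,"ry":0.0,"rz":0.0},{"gripper":1.0,"tx":0.0,"ty":0.0,"tz":-0.025,"rx":0.0,"ry":0.0,"rz":0.0},{"gripper":1.0,"tx":0.036,"ty":0.001,"tz":0.0,"rx":0.0,"ry":0.0,"rz":0.0},{"gripper":1.0,"tx":0.035,"ty":0.001,"tz":0.0,"rx":0.0,"ry":0.0,"rz":0.0},{"gripper":1.0,"tx":0.0,"ty":0.0,"tz":0.0,"rx":0.0,"ry":0.0,"rz":0.0},{"gripper":1.0,"tx":0.0,"ty":0.0,"tz":0.016,"rx":0.0,"ry":0.0,"rz":0.0},{"gripper":1.0,"tx":0.0,"ty":0.0,"tz":0.0,"rx":0.0,"ry":0.0,"rz":0.0},{"gripper":1.0,"tx":0.0,"ty":0.0,"tz":0.0,"rx":0.0,"ry":0.0,"rz":0.0}]'; python3 d.py | sed -n '1p;7p'
python3 -c "
from h import *
p=viewer.get_image('scene');cv2.imwrite('pics/tR.png',cv2.resize(p['image'][150:300,210:410],None,fx=4,fy=4)[:,:,::-1])"
```

```text
t: 9.4
ee_pos: [591.0, -138.2, 256.1]
orientation: [-3.117, -0.392, 0.002]
ft_force: [0.2, -0.4, -0.1]
width: 0.8
t 9.4 tip [ 590.7 -138.1   74.1] tool [[0.969, 0.248, -0.002], [0.248, -0.969, 0.0], [-0.001, -0.001, -1.0]] F [ 0.24 -0.38 -0.08] w 0.8
R tag [ 592.2 -138.    66. ] move in tool (mm, tip to top): [1.5 0.3 8.1]
```

View pics/tR.png

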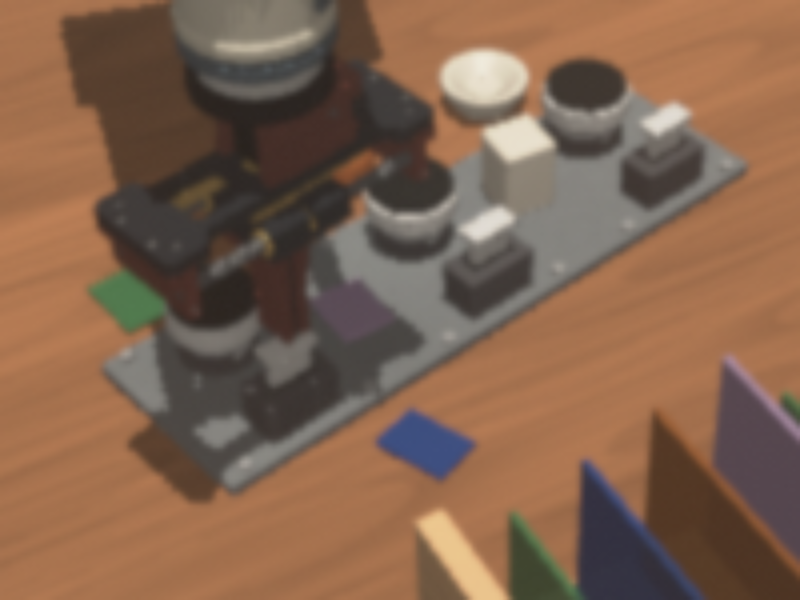

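The fingertips stand right over the right tag at (285,340). I'll push down to the stop.

```bash
python3 -m handwheel '[{"gripper":1.0,"tx":0.001,"ty":0.0,"tz":0.007,"rx":0.0,"ry":0.0,"rz":0.0},{"gripper":1.0,"tx":0.0,"ty":0.0,"tz":0.005,"rx":0.0,"ry":0.0,"rz":0.0},{"gripper":1.0,"tx":0.0,"ty":0.0,"tz":0.005,"rx":0.0,"ry":0.0,"rz":0.0},{"gripper":1.0,"tx":0.0,"ty":0.0,"tz":0.005,"rx":0.0,"ry":0.0,"rz":0.0},{"gripper":1.0,"tx":0.0,"ty":0.0,"tz":0.004,"rx":0.0,"ry":0.0,"rz":0.0},{"gripper":1.0,"tx":0.0,"ty":0.0,"tz":0.0,"rx":0.0,"ry":0.0,"rz":0.0},{"gripper":1.0,"tx":0.0,"ty":0.0,"tz":0.0,"rx":0.0,"ry":0.0,"rz":0.0}]'; python3 d.py | sed -n '1p;7p'
```

```text
t: 10.32
ee_pos: [592.7, -137.6, 230.4]
orientation: [-3.117, -0.393, 0.0]
ft_force: [0.4, -0.3, 0.7]
width: 0.5
t 10.325 tip [ 592.6 -137.6   48.4] tool [[0.969, 0.248, -0.0], [0.248, -0.969, 0.0], [-0.0, -0.0, -1.0]] F [ 0.38 -0.28  0.71] w 0.5
R tag [ 592.2 -138.    66. ] move in tool (mm, tip to top): [ -0.5   0.4 -17.6]
```

One more small push to confirm the stop.

```bash
python3 -m handwheel '[{"gripper":1.0,"tx":0.0,"ty":0.0,"tz":0.001,"rx":0.0,"ry":0.0,"rz":0.0},{"gripper":1.0,"tx":0.0,"ty":0.0,"tz":0.0005,"rx":0.0,"ry":0.0,"rz":0.0},{"gripper":1.0,"tx":0.0,"ty":0.0,"tz":0.0,"rx":0.0,"ry":0.0,"rz":0.0},{"gripper":1.0,"tx":0.0,"ty":0.0,"tz":0.0,"rx":0.0,"ry":0.0,"rz":0.0}]'; python3 d.py | sed -n '1p;7p'
```

```text
t: 10.82
ee_pos: [592.7, -137.6, 230.2]
orientation: [-3.117, -0.393, 0.0]
ft_force: [-2.9, 0.2, 13.1]
width: 0.6
t 10.825 tip [ 592.6 -137.6   48.2] tool [[0.969, 0.248, -0.0], [0.248, -0.969, 0.0], [-0.0, -0.0, -1.0]] F [-2.89  0.16 13.1 ] w 0.6
R tag [ 592.2 -138.    66. ] move in tool (mm, tip to top): [ -0.5   0.3 -17.8]
```

It is at the stop: 13 N with no further travel. I'll retract and check.

```bash
python3 -m handwheel '[{"gripper":1.0,"tx":0.0,"ty":0.0,"tz":-0.02,"rx":0.0,"ry":0.0,"rz":0.0},{"gripper":1.0,"tx":0.0,"ty":0.0,"tz":-0.05,"rx":0.0,"ry":0.0,"rz":0.0},{"gripper":1.0,"tx":0.0,"ty":0.0,"tz":-0.05,"rx":0.0,"ry":0.0,"rz":0.0},{"gripper":1.0,"tx":-0.03,"ty":0.05,"tz":-0.02,"rx":0.0,"ry":0.0,"rz":0.0},{"gripper":1.0,"tx":-0.03,"ty":0.05,"tz":0.0,"rx":0.0,"ry":0.0,"rz":0.0},{"gripper":1.0,"tx":-0.03,"ty":0.05,"tz":0.0,"rx":0.0,"ry":0.0,"rz":0.0},{"gripper":1.0,"tx":-0.03,"ty":0.05,"tz":0.0,"rx":0.0,"ry":0.0,"rz":0.0},{"gripper":1.0,"tx":-0.03,"ty":0.05,"tz":0.0,"rx":0.0,"ry":0.0,"rz":0.0}]'
python3 -m handwheel '[{"gripper":1.0,"tx":0.0,"ty":0.0,"tz":0.0,"rx":0.0,"ry":0.0,"rz":0.0},{"gripper":1.0,"tx":0.0,"ty":0.0,"tz":0.0,"rx":0.0,"ry":0.0,"rz":0.0}]'
python3 fit.py
```

```text
t: 11.82
ee_pos: [508.6, -418.6, 369.9]
orientation: [-3.117, -0.393, -0.0]
ft_force: [0.4, 0.3, -0.8]
width: 0.4
t: 12.08
ee_pos: [509.2, -416.7, 369.3]
orientation: [-3.116, -0.392, 0.0]
ft_force: [0.2, -0.1, 0.7]
width: 0.2
[[ 1.33471154e-03 -9.99563135e-01  2.95255308e-02 -2.00978495e+01]
 [ 9.84438478e-01  6.50173820e-03  1.75609253e-01 -5.49781823e+02]
 [-1.75724503e-01  2.88316809e-02  9.84017090e-01 -8.36386831e+02]
 [ 0.00000000e+00  0.00000000e+00  0.00000000e+00  1.00000000e+00]]
920.1591102836276
dark [360 200  21  21 320] [369.996875 209.94375 ] [ 523.2 -152.8   55. ] 54.01514854166891
dark [299 213  21  21 324] [308.83333333 222.69444444] [491.8  -6.3  55. ] 54.28111609531288
dark [237 226  21  21 337] [246.73590504 235.84569733] [460.2 139.1  55. ] 54.33073053966666
hi [296 189  14  10  92] [302.67391304 193.63043478] [559.8   8.7  66. ] 64.86065952253335
hi [233 202  15   9  95] [240.28421053 206.32631579] [528.4 154.8  66. ] 65.1842036688438
hi [269 215  16  16 165] [276.58181818 222.40606061] [490.9  69.2  66. ] 59.587739828410804
hi [305 249  17  17 187] [313.         256.92513369] [411.5 -16.   66. ] 59.852231097116714
beam ((518.339111328125, -0.25048828125), (130.1050567626953, 419.496826171875), 12.151257514953613)
```

View pics/topz.png

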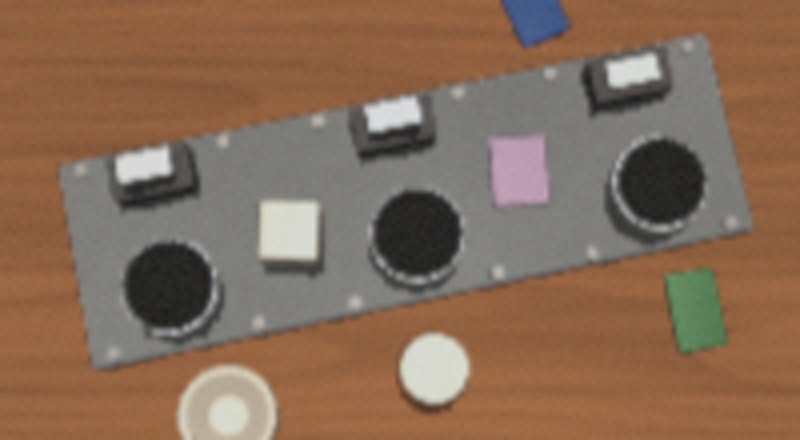

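The right tag (635,70) is down, the left and middle tags are still at about 65 mm, and everything loose in the picture is where it was.

```bash
python3 -c "
from workcell import ctrl
print(ctrl.close_job())"
```

```text
the job is handed in; nothing more can be done
None
```

The right rest is the soft one, and I marked it by pushing its tag fully down. I handed the job in at about 12 s of the 43 s; the hand-in gives no verdict.

| Pad | Depth pressed | Force felt |
|---|---|---|
| Left | 9.4 mm | about 7.1 N |
| Middle | 8.7 mm | about 9.5 N |
| Right | 9.2 mm | about 2.5 N |

- **Right tag:** the fingertips followed it down 17.8 mm of its 18 mm. The force then rose to 13 N with no further travel, which is the stop. In the last top view it no longer stands up at its raised height.
- **Other tags:** both are still up, at about 65 mm in that view, the same as at the start.
- **Pads and loose things:** all three pads are back up. The jar and post measure within 1 mm of where they were. The mould and the three offcuts look unmoved in the picture.
- **Not rechecked:** I did not look again at the pliers and cutter, which lie outside that picture. The arm did not work near them, except that it passed high above the cutter's side of the table.
- **Problem on the way:** my first move command was refused because each row needs all seven values. Nothing moved because of it, and no check failed or disagreed.

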